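Caliper a heat sink and hold the loupe in focus over the reading

TASK

Check the width of the finned heat sink in the bench gauge: push the gauge's blue thumb block so that the moving jaw closes on the heat sink and presses it squarely against the fixed jaw with a clear few newtons, without forcing it. Then leave the jaws shut, pick up the loupe by its handle and hold it level with its lens centred over the red index line on the slide, the middle of the lens at the height of the red collar on the gauge's post. Finish while still holding the loupe there in the gripper, and leave the brown pot, the red stick, the round board and the height of the red collar as they are.

Things in the scene. Friction and masses are not known exactly. Their poses are not given: they have to be found in the camera images.
- gauge: Bench caliper gauge, bolted down: grey base plate 160 (x) x 260 (y) x 10 mm thick; origin on the bench surface, z up. The plate spans x -60 to 100 and y -130 to 130 mm. An aluminium beam with a scale runs along its y axis at x = 40 mm (top at z = 28 mm). Both jaws reach from the beam to x = -45 mm, z 12 to 36 mm. A 10 mm thick upright steel post stands at x = 85, y = -105 mm, its top at z = 175 mm.
- fixed_jaw (a point): Middle of the measuring face of the fixed steel jaw (part of the gauge, 12 mm thick), 24 mm above the bench; the face looks to the gauge's +y and lies at y = -70 mm in the gauge's frame.
- moving_jaw (a point): Middle of the measuring face of the moving steel jaw (10 mm thick, carried by the slide), 24 mm above the bench; the face looks to the gauge's -y.
- slide (a joint): Position of the slide with the moving jaw and thumb block = gap between the jaw faces in m; 0 shut, 0.095 fully open; it closes towards the gauge's -y. It stays where it is left (about 2.5 N of sliding friction). It reads about 0.050 when the jaws are shut on the heat sink.
- thumb_block (a point): Centre of the top of the blue thumb block on the slide: 20 mm (gauge x) x 14 mm (gauge y), rising 32 mm above the slide's flat top; its top is 68 mm above the bench. The slide's flat top (36 mm above the bench, 34 mm wide) reaches 26 mm to +y and 40 mm to -y of the block's middle, so fingertips must stay above it. The block can be pinched along y or pushed.
- index_line (a point): Middle of the red index line on the white patch on the slide's flat top, 36 mm above the bench, 32 mm to the gauge's -y side of the thumb block. It moves with the slide.
- focus_mark (a point): Middle of the red collar (22 mm across, 7 mm high) on the gauge's steel post; its height marks the focal height (110 to 165 mm above the bench) for the middle of the lens. It slides on the post only with about 8 N of friction.
- part: Grey finned heat sink, 50 x 50 mm, 21 mm high, standing loose on the gauge's base plate (10 mm above the bench) between the jaws, near square to them; origin at the centre of its underside, z up. It slides on the plate; 0.12 kg.
- part_mid (a point): Middle of the heat sink, 10.5 mm above its underside.
- loupe: Loupe (reading lens), lying flat on the bench, about 0.09 kg: round black bezel 64 mm across and 20 mm high with a clear lens; grey handle 16 mm wide and 20 mm high along the loupe's -x from x = -44 to -146 mm. Origin on its underside below the lens centre, z up through the lens.
- loupe_lens (a point): Middle of the loupe's lens, 10 mm above its underside.
- loupe_grip (a point): Good place to grip the loupe: middle of the handle, 85 mm from the lens centre (loupe x = -85 mm), 10 mm above its underside; close on it along the loupe's y (16 mm wide).
- brown_pot: Bystander: small brown pot with white cap, 36 mm across, 60 mm high; origin at the centre of its underside.
- red_stick: Bystander: red USB stick, 56 x 18 x 11 mm; origin at the centre of its underside.
- round_board: Bystander: round green circuit board, 100 mm across, 19 mm high; origin at the centre of its underside.
Things that resemble listed ones, but are neither listed nor needed, are in the scene too. What is meant by the part is not orange, and is the smaller of those in its own colour.

How it is judged:
On the way, in this order (a step that is already met when the one before it is completed fails the run):
1. the moving jaw presses the heat sink squarely against the fixed jaw (at least 2 N on both jaws) (value of joint slide between 0.047 and 0.0525 m and angle between the y axis of part and the y axis of gauge, either way round below 0.08 rad and contact force between each of slide_c0, gauge_c0 and part above 2 N), for 0.1 s.
2. the loupe is lifted off the bench in the gripper (height (world z) of loupe above 0.03 m and contact force between the fingers and loupe above 1 N), for 0.2 s.
At the end, for the whole second after the job is handed in: Loupe held in the gripper, still, clear of gauge and part, level within 8 degrees, lens within 15 mm of the index line (horizontally) and 10 mm of the collar's height; jaws still shut on the flat-lying heat sink (gap 47 to 52.5 mm), square within 0.08 rad and within 4 mm of the fixed jaw (value of joint slide between 0.047 and 0.0525 m and angle between the y axis of part and the y axis of gauge, either way round below 0.08 rad and y of part_mid in the frame of gauge between -0.049 and -0.041 m and x of part_mid in the frame of gauge between -0.05 and 0.02 m and z of part_mid in the frame of gauge between 0.016 and 0.026 m and angle between part's own z axis and vertical below 0.1 rad and horizontal distance between loupe_lens and index_line below 0.015 m and z of loupe_lens in the frame of focus_mark between -0.01 and 0.01 m and angle between loupe's own z axis and vertical below 0.14 rad and contact force between the fingers and loupe above 1 N and contact force between loupe and gauge below 0.1 N and contact force between loupe and part below 0.1 N and linear speed of loupe below 0.03 m/s); the arm keeps its last pose, push and grip.
It fails at once if the brown pot is pushed more than 30 mm (distance of brown_pot from where it was at the start of the episode above 0.03 m).
It fails at once if the red stick is pushed more than 30 mm (distance of red_stick from where it was at the start of the episode above 0.03 m).
It fails at once if the round board is pushed more than 30 mm (distance of round_board from where it was at the start of the episode above 0.03 m).
It fails at once if the red collar is shifted more than 5 mm (distance of focus_mark from where it was at the start of the episode above 0.005 m).
It fails at once if the heat sink is forced: more than 80 N from the moving jaw (contact force between slide_c0 and part above 80 N).
It also fails if it takes over 51 s, if anything falls off the work surface, if the arm or the gripper's body presses on something with over 40 N, if the wrist force passes 120 N, or if a joint passes its speed limit or range.

ROBOT

A 7-joint arm with a two-finger parallel gripper is mounted at the origin on a cart in front of the work surface, level with it; the furniture and walls round the work are solid. World frame = base frame: x ahead of the robot, y to its left, z up, the work surface at z = 0. Lengths are in m, angles in rad, forces in N, time in s.
With the tool pointing down it reaches from about 0.4 to 0.85 m from the base axis. Payload 10.4 kg.
Tool frame: the origin (TCP) lies where the fingers leave the gripper's body, on its centre line; the fingertips stand 70 mm ahead of it and the grasp point (between the pads) lies r.grip_depth ahead of it (r.grip_depth is the distance from the TCP to the grasp point, in m); z points along the fingers, y is the direction in which the jaws open and shut (so a half turn about z gives the same grasp; the last joint's range is limited). The gripper opens to 87 mm and grips with 3 to 60 N. Pads are 19 mm wide; open, the fingers measure 117 mm over their backs; the gripper's body (75 mm by 190 mm) begins 51 mm behind the grasp point.
Start: joints at [1.095, 0.332, -0.065, 1.46, 0.022, 1.35, -0.088], TCP at [0.273, -0.562, 0.292] pointing down, gripper open.
Joint ranges: [-2.6, 2.6], [-0.5, 2.12], [-1.47, 1.34], [0.16, 2.42], [-1.27, 4.41], [0.06, 2.06], [-2.6, 2.6]. Speed limits (rad/s): [2.22, 2.22, 2.79, 2.79, 3.14, 3.14, 3.14].

INTERFACE

Orientations are given as a unit quaternion [x, y, z, w].
In Python, from bench import monitor, viewer, workorder, nets, r gives the robot as it stands.
- The arm moves only by the tool drive_tool, never from a script. Its argument "plan" is a list of rows, each an object of numbers: "rx", "ry", "rz": the turn, a rotation vector about the tool's x, y, z in units of 360 degrees (1.0 is 360 degrees); "x", "y", "z": the shift along the tool's x, y, z in units of 1000 mm (1.0 is 1000 mm); "fingers": the opening, from 0 (shut) to 1 (fully open). In form: [{"rx": .., "ry": .., "rz": .., "x": .., "y": .., "z": .., "fingers": ..}, ...]. A call has 1 to 12 rows; each row is the pose to reach, as a shift and turn from the pose commanded when the call began, along the tool's axes at that moment, turning the shorter way round; what a row does not reach only later rows make up. A row lasts 1/8 s, in which the tool goes at most 62.5 mm and 10.7 degrees, less where a joint would pass 70% of its speed; a pose out of reach is approached as far as the arm can. A call with a number of a shift or a turn outside -1 to 1 is refused whole. A call with a gripper value outside its range is refused whole. The fingers move at their own pace and stop on an object; "squeeze" is the grip in N (left out, the last holds). Time passes only in rows, so rows that repeat a pose let the fingers close. It gives the time, the measured TCP pose, the force and the opening at its end, in the units of the state.
- monitor.read_state(): the state, without advancing time (a new reading comes with each control period).
- viewer.camera(name): name is "scene" or "side" or "wrist"; returns a dict with "color" (384x512x3 uint8, red, green, blue), "depth" (384x512 float32, m along the optical axis (not along the pixel's ray), 0 where there is no reading), "camera_matrix" (3x3 intrinsics, pixels), "xyz" and "rotation" of the camera in the world. Camera axes: x right, y down, z forward; pixel columns grow to the right and rows downward; lengths in m; the calibration is good to about 2 mm. A picture is of the moment at which its call begins.
- workorder.close_job(): hands the job in, once; it reports no verdict.
Trained networks look in the newest picture that a camera, given by its name, has taken for a name from the list of things; names that differ only in an ending like _2 or _b are one class to them, and where a whole thing is asked for, a point or a joint stands for the part that bears it (a point fixed in the world has none). Each returns a list of dicts, best first, with "confidence" (0 to 1); they miss things now and then, are a little off and sometimes report something else, mostly with a low value. They report only what shows in the picture. A call takes as long as a camera call. They do not tell look-alikes from the thing itself.
- nets.find_in(label, camera): "centre" ([x, y, z] in m, in world coordinates, good to about 4 mm: the middle of the surface that is visible of it).
- nets.regions_of(label, camera): "region" (384x512 bool, what is visible of it).
The state is a dict: "time": time; "joint_positions": joint angles; "joint_vel": joint speeds; "joint_torque": joint torques, N m; "ee_pos": TCP position; "eef_rot": TCP orientation; "ft_force": force on the tool from outside, world axes, zero at the start; "torque": the same for the moment, N m; "width": finger opening in m.
Only numpy, scipy, OpenCV 4.12 (cv2) and the standard library are available. Lean on these libraries where they do the work, as an engineer would, in place of code of your own. Each camera call takes 0.05 s, during which the arm holds its last target.

## Working session

There is one attempt and no reset: what is moved stays moved. The work goes in short steps, Python scripts to look and compute and a tool call to move; the robot and the scene stay as the last step left them, time stands still between calls to the robot, and variables do not carry over. Pictures are saved under pics/ and viewed, and the job is handed in when it is done.

Besides the shell and the picture viewer there is one more tool, called after "Call:" by a JSON object that holds its "fn" and its "kwargs". drive_tool: Moves the arm, as the interface text tells. Its arguments: {"type":"object","properties":{"plan":{"type":"array","items":{"type":"object","properties":{"rx":{"type":"number","minimum":-1,"maximum":1},"ry":{"type":"number","minimum":-1,"maximum":1},"rz":{"type":"number","minimum":-1,"maximum":1},"x":{"type":"number","minimum":-1,"maximum":1},"y":{"type":"number","minimum":-1,"maximum":1},"z":{"type":"number","minimum":-1,"maximum":1},"fingers":{"type":"number"}}}},"squeeze":{"type":"number"}},"required":["plan"]}

```bash
mkdir -p pics; ls; cat > h.py <<'E'
import numpy as np, cv2
from bench import monitor, viewer, workorder, nets, r
def shot(n,f=None):
    c=viewer.camera(n)
    if f: cv2.imwrite('pics/'+f,cv2.cvtColor(c['color'],cv2.COLOR_RGB2BGR))
    return c
def px2w(c,u,v,d=None):
    if d is None: d=c['depth'][int(v),int(u)]
    K=c['camera_matrix']
    p=np.array([(u-K[0,2])/K[0,0]*d,(v-K[1,2])/K[1,1]*d,d])
    return np.array(c['rotation'])@p+np.array(c['xyz'])
def cloud(c):
    K=c['camera_matrix'];d=c['depth'];v,u=np.mgrid[:d.shape[0],:d.shape[1]]
    p=np.stack([(u-K[0,2])/K[0,0]*d,(v-K[1,2])/K[1,1]*d,d],-1)
    return p@np.array(c['rotation']).T+np.array(c['xyz'])
def w2px(c,p):
    K=c['camera_matrix'];q=np.array(c['rotation']).T@(np.array(p)-np.array(c['xyz']))
    return K[0,0]*q[0]/q[2]+K[0,2],K[1,1]*q[1]/q[2]+K[1,2]
E
python3 - <<'E'
from h import *
np.set_printoptions(precision=4,suppress=True)
s=monitor.read_state();print(s['time'],s['ee_pos'],s['eef_rot'],s['width'],r.grip_depth)
for n in ['scene','side']:
    c=shot(n,n+'0.png');print(n,c['xyz'])
    for l in ['gauge','thumb_block','index_line','focus_mark','part','moving_jaw','fixed_jaw','loupe','loupe_lens','loupe_grip','brown_pot','red_stick','round_board']:
        for d in nets.find_in(l,n):
            print(l,round(d['confidence'],2),np.round(d['centre'],3),np.round(w2px(c,d['centre'])))
c=shot('wrist','wrist0.png')
print(monitor.read_state()['time'])
E
```

```text
pics
0.0 [ 0.2733 -0.5617  0.2914] [ 0.9745  0.2245 -0.0002 -0.0007] 0.08679300164329577 0.051
scene [-0.0699 -0.774   0.5101]Traceback (most recent call last):
  File "<stdin>", line 8, in <module>
  File "h.py", line 17, in w2px
    K=c['camera_matrix'];q=np.array(c['rotation']).T@(np.array(p)-np.array(c['xyz']))
                           ~~~~~~~~~~~~~~~~~~~~~~~~~^^~~~~~~~~~~~~~~~~~~~~~~~~~~~~~~~
ValueError: matmul: Input operand 1 has a mismatch in its core dimension 0, with gufunc signature (n?,k),(k,m?)->(n?,m?) (size 3 is different from 4)
```

```bash
sed -i "s/np.array(c\['rotation'\])/RR(c)/g" h.py; cat >> h.py <<'E'
from scipy.spatial.transform import Rotation as Rn
def RR(c):
    a=np.array(c['rotation'])
    return a if a.shape==(3,3) else Rn.from_quat(a).as_matrix()
E
python3 - <<'E'
from h import *
import pickle
np.set_printoptions(precision=4,suppress=True)
D={}
for n in ['scene','side']:
    c=shot(n,n+'0.png');print(n,c['xyz'],c['rotation']);D[n]=c
    for l in ['gauge','thumb_block','index_line','focus_mark','part','moving_jaw','loupe','loupe_grip']:
        for d in nets.find_in(l,n):
            print(l,round(d['confidence'],2),np.round(d['centre'],3),np.round(w2px(c,d['centre'])))
D['wrist']=shot('wrist','wrist0.png')
pickle.dump(D,open('d0.pkl','wb'))
print(monitor.read_state()['time'])
E
```

```text
scene [-0.0699 -0.774   0.5101] [ 0.7891 -0.3031  0.1965 -0.4969]
gauge 0.76 [ 0.512 -0.109  0.006] [248. 221.]
thumb_block 0.97 [ 0.538 -0.095  0.036] [252. 206.]
index_line 0.7 [ 0.538 -0.093  0.036] [251. 205.]
part 0.74 [ 0.496 -0.153  0.03 ] [255. 221.]
part 0.73 [0.411 0.085 0.018] [174. 203.]
part 0.72 [ 0.391 -0.42   0.027] [310. 295.]
moving_jaw 0.98 [ 0.535 -0.094  0.032] [251. 207.]
moving_jaw 0.59 [0.676 0.109 0.01 ] [242. 178.]
loupe 0.64 [ 0.6   -0.417  0.014] [371. 257.]
loupe_grip 0.78 [ 0.598 -0.418  0.014] [370. 257.]
side [0.0921 0.5378 0.8426] [-0.2623  0.8842 -0.3676  0.1193]
gauge 0.78 [ 0.537 -0.085  0.011] [254. 211.]
gauge 0.41 [0.679 0.127 0.007] [172. 239.]
thumb_block 0.73 [ 0.541 -0.089  0.041] [253. 203.]
index_line 0.69 [ 0.535 -0.088  0.036] [255. 206.]
part 0.79 [ 0.396 -0.409  0.007] [341. 169.]
part 0.71 [0.414 0.091 0.008] [255. 272.]
part 0.68 [ 0.5   -0.151  0.027] [276. 199.]
moving_jaw 0.78 [ 0.542 -0.084  0.04 ] [252. 204.]
moving_jaw 0.74 [ 0.5   -0.151  0.028] [276. 199.]
loupe 0.57 [ 0.593 -0.412  0.012] [291. 149.]
loupe_grip 0.78 [ 0.593 -0.411  0.016] [291. 148.]
1.05
```

View pics/scene0.png

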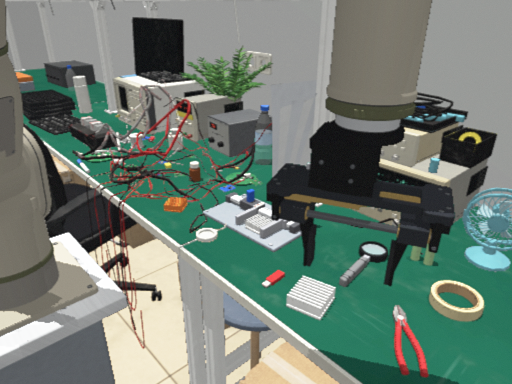

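View pics/side0.png

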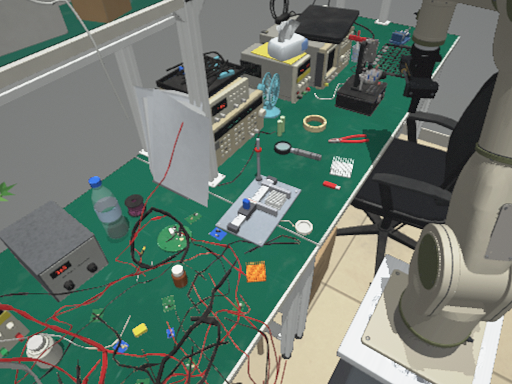

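View pics/wrist0.png

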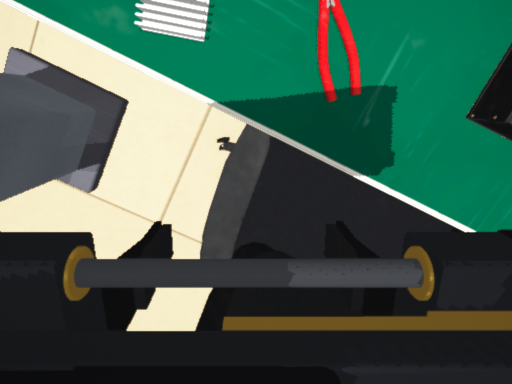

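Candidates for the part, in side-view pixels: the small grey sink between the jaws (276,199), an orange sink (255,272) and a larger grey/white sink on the bench (341,169). The description rules out orange and asks for the smaller grey one, so I choose (276,199). There is only one loupe (283,148). Next is a close crop to check.

```bash
python3 - <<'E'
import pickle,cv2,numpy as np
from h import *
D=pickle.load(open('d0.pkl','rb'))
def crop(c,u0,u1,v0,v1,k,f):
    im=c['color'][v0:v1,u0:u1][:,:,::-1]
    cv2.imwrite('pics/'+f,cv2.resize(im,None,fx=k,fy=k,interpolation=cv2.INTER_CUBIC))
crop(D['side'],205,335,120,245,5,'c_side.png')
crop(D['scene'],190,400,180,290,3.8,'c_scene.png')
for n in ['side','scene']:
    c=D[n];P=cloud(c);z=P[...,2]
    # plate points
    m=(abs(z-0.010)<0.004)&(P[...,0]>0.38)&(P[...,0]<0.75)&(P[...,1]>-0.3)&(P[...,1]<0.1)
    print(n,m.sum(), c['depth'].min())
E
```

```text
side 2491 0.0
scene 1677 0.0
```

View pics/c_side.png

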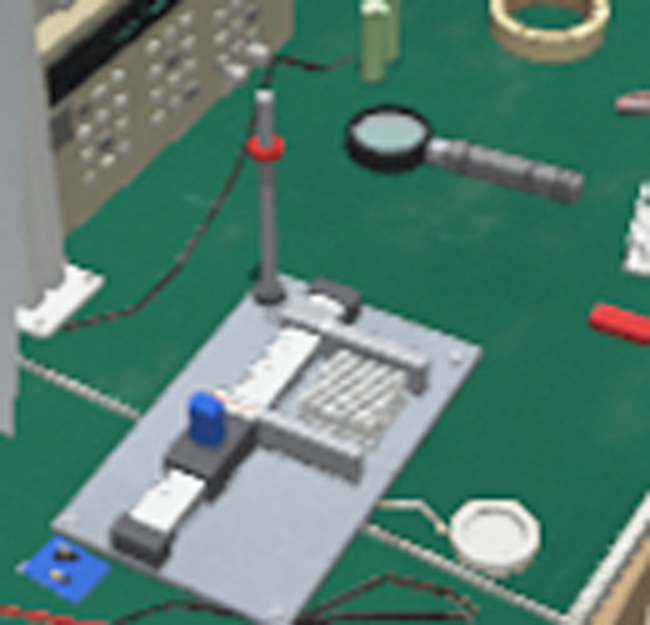

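View pics/c_scene.png

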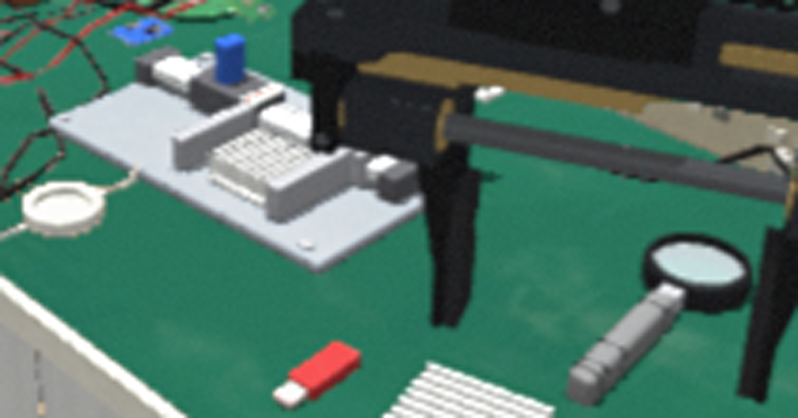

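The crop shows the small grey sink loose between the jaws at crop (355,395), with the blue thumb block at (207,418) and the red collar at (265,147). The big sink and the orange sink both lie outside the gauge. Next I fit the gauge pose.

```bash
python3 - <<'E'
import pickle,cv2,numpy as np
from h import *
np.set_printoptions(precision=4,suppress=True)
D=pickle.load(open('d0.pkl','rb'))
c=D['side'];P=cloud(c);col=c['color'].astype(int)
z=P[...,2]
m=(abs(z-0.010)<0.006)&(P[...,0]>0.38)&(P[...,0]<0.75)&(P[...,1]>-0.3)&(P[...,1]<0.1)
grey=(col.max(-1)-col.min(-1)<45)&(col.mean(-1)>110)
m&=grey
n,lab,st,_=cv2.connectedComponentsWithStats(m.astype(np.uint8))
k=1+st[1:,4].argmax();m=lab==k
m=cv2.erode(m.astype(np.uint8),np.ones((2,2)))>0
pts=P[m][:,:2].astype(np.float32)
rect=cv2.minAreaRect(pts*1000);print('rect',rect,np.median(z[m]),m.sum())
box=cv2.boxPoints(rect);print(box)
hsv=cv2.cvtColor(c['color'],cv2.COLOR_RGB2HSV).astype(int)
v,u=np.mgrid[:384,:512]
red=((hsv[...,0]<8)|(hsv[...,0]>172))&(hsv[...,1]>150)&(u>245)&(u<270)&(v>140)&(v<160)
print('collar',red.sum(),u[red].mean(),v[red].mean(),np.median(P[red],0),P[red][:,2].min(),P[red][:,2].max())
blue=(hsv[...,0]>100)&(hsv[...,0]<130)&(hsv[...,1]>150)&(u>235)&(u<260)&(v>190)&(v<215)
Q=P[blue];print('blue',blue.sum(),np.median(Q,0),Q[Q[:,2]>Q[:,2].max()-0.008].mean(0),Q[:,2].max())
# loupe
for n in ['side','scene']:
    P2=cloud(D[n]); zz=P2[...,2]
    mm=(zz>0.008)&(zz<0.03)&(P2[...,0]>0.5)&(P2[...,0]<0.75)&(P2[...,1]>-0.52)&(P2[...,1]<-0.3)
    q=P2[mm][:,:2]; print(n,'loupe',mm.sum(),q.min(0),q.max(0)); 
    a=cv2.fitLine(q.astype(np.float32),cv2.DIST_HUBER,0,0.001,0.001).ravel();print(a)
E
```

```text
rect ((496.9212646484375, -114.12399291992188), (87.2041244506836, 255.37661743164062), 2.8219542503356934) 0.01063712609180495 1110
[[ 447.0857   11.2628]
 [ 459.6585 -243.8041]
 [ 546.7568 -239.5108]
 [ 534.1841   15.5561]]
collar 19 257.42105263157896 149.6315789473684 [ 0.6033 -0.2104  0.1366] 0.017505737165707913 0.1405213145177202
blue 55 [ 0.5505 -0.0625  0.0576] [ 0.5512 -0.0644  0.0673] 0.07082626340023723
side loupe 386 [ 0.5002 -0.505 ] [ 0.7459 -0.3085]
[ 0.9993  0.0362  0.5759 -0.4105]
scene loupe 850 [ 0.5001 -0.5138] [ 0.7452 -0.3267]
[ 0.9953  0.0973  0.5755 -0.4189]
```

Call:
{"fn": "drive_tool", "kwargs": {"plan": [{"x": 0.03,"y": -0.027,"rz": 0.006,"fingers": 0},{"x": 0.075,"y": -0.065,"rz": 0.014,"fingers": 0},{"x": 0.12,"y": -0.105,"rz": 0.022,"fingers": 0},{"x": 0.165,"y": -0.145,"rz": 0.03,"fingers": 0},{"x": 0.21,"y": -0.185,"rz": 0.038,"fingers": 0},{"x": 0.255,"y": -0.225,"rz": 0.046,"fingers": 0},{"x": 0.3,"y": -0.264,"rz": 0.054,"fingers": 0},{"x": 0.34,"y": -0.3,"rz": 0.06,"fingers": 0},{"x": 0.37,"y": -0.325,"rz": 0.0644,"fingers": 0},{"x": 0.384,"y": -0.338,"rz": 0.0644,"fingers": 0},{"x": 0.384,"y": -0.338,"rz": 0.0644,"fingers": 0}], "squeeze": 40}}

```text
validation failed for argument at $.pl...
```

```bash
python3 - <<'E'
from h import *
import pickle
np.set_printoptions(precision=4,suppress=True)
s=monitor.read_state();print(s['time'],s['ee_pos'],Rn.from_quat(s['eef_rot']).as_matrix(),s['width'],s['ft_force'])
c=shot('wrist','wrist1.png');print(c['xyz'],RR(c)); 
for l in ['thumb_block','part','moving_jaw','fixed_jaw','focus_mark']:
    for d in nets.find_in(l,'wrist'): print(l,round(d['confidence'],2),np.round(d['centre'],3),np.round(w2px(c,d['centre'])))
D={'wrist':c,'scene':shot('scene','scene1.png'),'side':shot('side','side1.png')}
pickle.dump(D,open('d1.pkl','wb'))
E
```

```text
1.05 [ 0.2735 -0.562   0.2923] [[ 0.8992  0.4375  0.0001]
 [ 0.4375 -0.8992 -0.0001]
 [ 0.      0.0001 -1.    ]] 0.08731914271567587 [ 0.5661  0.3155 -0.2505]
[ 0.3417 -0.5296  0.3844] [[ 0.4375 -0.8637 -0.2502]
 [-0.8992 -0.4201 -0.1221]
 [ 0.0004  0.2784 -0.9605]]
part 0.7 [ 0.38  -0.419  0.021] [169.  17.]
```

View pics/wrist1.png

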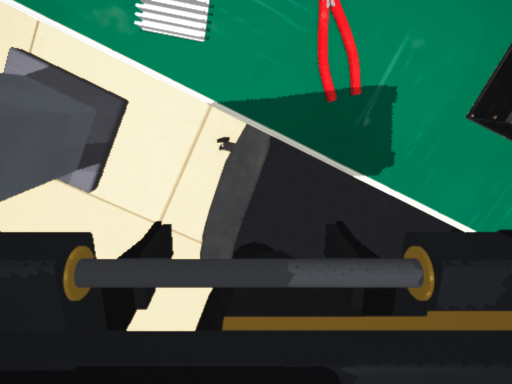

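The move call was refused and nothing moved (time still 1.05 s, wrist view unchanged). I'll resend it with every field filled in.

Call:
{"fn": "drive_tool", "kwargs": {"plan": [{"rx": 0.0,"ry": 0.0,"rz": 0.006,"x": 0.03,"y": -0.027,"z": 0.0,"fingers": 0.0},{"rx": 0.0,"ry": 0.0,"rz": 0.014,"x": 0.075,"y": -0.065,"z": 0.0,"fingers": 0.0}], "squeeze": 40}}

```text
time: 1.7
ee_pos: [0.3119, -0.4706, 0.292]
eef_rot: [0.984, 0.179, -0.0, 0.0]
ft_force: [1.6, 1.1, 0.9]
width: 0.0742
```

Call:
{"fn": "drive_tool", "kwargs": {"plan": [{"rx": 0,"ry": 0,"rz": 0.008,"x": 0.04,"y": -0.042,"z": 0,"fingers": 0},{"rx": 0,"ry": 0,"rz": 0.016,"x": 0.08,"y": -0.085,"z": 0,"fingers": 0},{"rx": 0,"ry": 0,"rz": 0.024,"x": 0.12,"y": -0.127,"z": 0,"fingers": 0},{"rx": 0,"ry": 0,"rz": 0.032,"x": 0.16,"y": -0.169,"z": 0,"fingers": 0},{"rx": 0,"ry": 0,"rz": 0.04,"x": 0.2,"y": -0.211,"z": 0,"fingers": 0},{"rx": 0,"ry": 0,"rz": 0.046,"x": 0.24,"y": -0.254,"z": 0,"fingers": 0},{"rx": 0,"ry": 0,"rz": 0.05,"x": 0.27,"y": -0.285,"z": 0,"fingers": 0},{"rx": 0,"ry": 0,"rz": 0.0503,"x": 0.283,"y": -0.299,"z": 0,"fingers": 0},{"rx": 0,"ry": 0,"rz": 0.0503,"x": 0.283,"y": -0.299,"z": 0,"fingers": 0}], "squeeze": 40}}

```text
time: 2.82
ee_pos: [0.4705, -0.0892, 0.2924]
eef_rot: [1.0, 0.026, 0.0, -0.0]
ft_force: [-0.4, -0.1, 0.5]
width: -0.0
```

```bash
python3 - <<'E'
from h import *
import pickle
np.set_printoptions(precision=4,suppress=True)
s=monitor.read_state();print(s['time'],s['ee_pos'],Rn.from_quat(s['eef_rot']).as_matrix(),s['width'],s['ft_force'])
c=shot('wrist','wrist2.png');print(c['xyz'],RR(c)); 
for l in ['thumb_block','part','moving_jaw','fixed_jaw','focus_mark']:
    for d in nets.find_in(l,'wrist'): print(l,round(d['confidence'],2),np.round(d['centre'],3),np.round(w2px(c,d['centre'])))
D={'wrist':c,'scene':shot('scene','scene2.png'),'side':shot('side','side2.png')}
pickle.dump(D,open('d1.pkl','wb'))
E
```

```text
2.825 [ 0.4705 -0.0892  0.2924] [[ 0.9987  0.0517  0.0003]
 [ 0.0517 -0.9987  0.0001]
 [ 0.0003 -0.     -1.    ]] -2.447828903175955e-05 [-0.4098 -0.0957  0.5382]
[ 0.5463 -0.0863  0.3845] [[ 0.0516 -0.9593 -0.2776]
 [-0.9987 -0.0495 -0.0146]
 [ 0.0002  0.278  -0.9606]]
thumb_block 0.63 [ 0.554 -0.08   0.032] [243.  91.]
thumb_block 0.23 [ 0.607 -0.209  0.136] [423.  21.]
part 0.75 [ 0.504 -0.154  0.018] [304. 140.]
part 0.73 [ 0.409 -0.386  0.023] [482. 226.]
part 0.66 [0.418 0.088 0.002] [108. 196.]
part 0.51 [ 0.396 -0.32   0.01 ] [421. 229.]
moving_jaw 0.62 [ 0.552 -0.08   0.037] [243.  94.]
fixed_jaw 0.59 [ 0.552 -0.111  0.01 ] [270.  96.]
fixed_jaw 0.49 [0.636 0.128 0.007] [54.  2.]
focus_mark 0.64 [ 0.605 -0.211  0.139] [427.  23.]
```

View pics/wrist2.png

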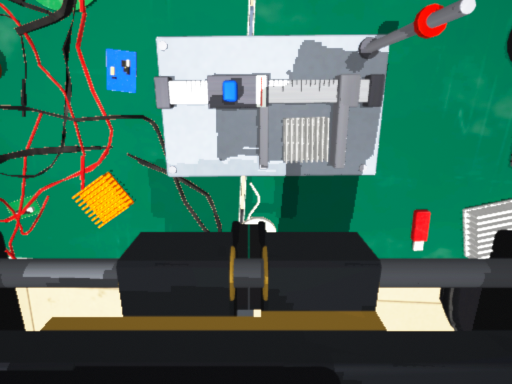

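View pics/scene2.png

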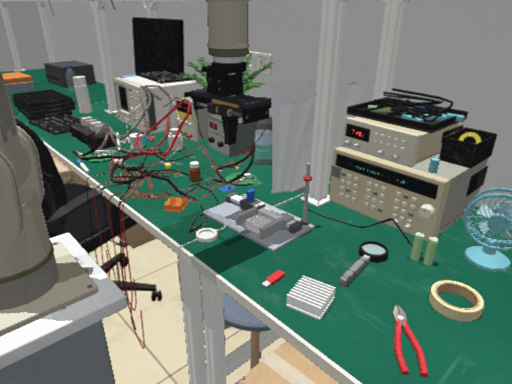

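The wrist view shows the gauge square to the image: block (231,91), red index line (262,90), moving jaw (264,120), sink (306,140), fixed jaw (338,120), collar (431,20). Now I measure precisely.

```bash
cat >> h.py <<'E'
def ray(c,u,v,z):
    K=c['camera_matrix'];o=np.array(c['xyz'])
    d=RR(c)@np.array([(u-K[0,2])/K[0,0],(v-K[1,2])/K[1,1],1.])
    return o+d*(z-o[2])/d[2]
G0=np.array([0.5133,-0.1133]);GY=np.radians(2.82)
def tog(p):
    d=np.array(p[:2])-G0;c,s=np.cos(GY),np.sin(GY)
    return np.array([c*d[0]+s*d[1],-s*d[0]+c*d[1]])
def tow(g):
    c,s=np.cos(GY),np.sin(GY);return G0+np.array([c*g[0]-s*g[1],s*g[0]+c*g[1]])
E
python3 - <<'E'
from h import *
import pickle
np.set_printoptions(precision=4,suppress=True)
D=pickle.load(open('d1.pkl','rb'));c=D['wrist']
im=c['color'][:,:,::-1]
cv2.imwrite('pics/w2crop.png',cv2.resize(im[10:200,140:400],None,fx=3,fy=3,interpolation=cv2.INTER_CUBIC))
P=cloud(c);hsv=cv2.cvtColor(c['color'],cv2.COLOR_RGB2HSV).astype(int);col=c['color'].astype(int)
z=P[...,2]
m=(abs(z-0.01)<0.005)&(col.max(-1)-col.min(-1)<45)
n,lab,st,_=cv2.connectedComponentsWithStats(m.astype(np.uint8))
# plate: outer hull of everything above 5 mm near the gauge
mm=(z>0.005)&(z<0.04)&(col.max(-1)-col.min(-1)<45)&(P[...,0]>0.42)&(P[...,0]<0.64)&(P[...,1]>-0.28)&(P[...,1]<0.05)
n,lab,st,_=cv2.connectedComponentsWithStats(mm.astype(np.uint8));k=1+st[1:,4].argmax()
q=P[lab==k][:,:2].astype(np.float32)*1000
print('plate rect',cv2.minAreaRect(q),len(q))
v,u=np.mgrid[:384,:512]
b=(hsv[...,0]>100)&(hsv[...,0]<130)&(hsv[...,1]>120)&(u>215)&(u<245)&(v>75)&(v<105)
Q=P[b];t=Q[Q[:,2]>0.06];print('block top',len(t),t.mean(0),t.min(0),t.max(0),tog(t.mean(0)))
red=((hsv[...,0]<10)|(hsv[...,0]>170))&(hsv[...,1]>100)
ri=red&(u>250)&(u<275)&(v>70)&(v<110);print('index',ri.sum(),P[ri].mean(0),tog(P[ri].mean(0)))
rc=red&(u>405)&(u<450)&(v<45);print('collar',rc.sum(),P[rc].mean(0),P[rc].min(0),P[rc].max(0),tog(P[rc].mean(0)))
# jaws & part: z>0.03 points with gauge coords
gx=np.cos(GY)*(P[...,0]-G0[0])+np.sin(GY)*(P[...,1]-G0[1]);gy=-np.sin(GY)*(P[...,0]-G0[0])+np.cos(GY)*(P[...,1]-G0[1])
for a,bb in [(-45,-30),(-30,-15),(-15,0),(0,15)]:
    s=(gx>a/1e3)&(gx<bb/1e3)&(abs(gy)<0.12)&(z<0.06)&(z>0.005)
    hs=np.histogram(gy[s&(z>0.033)],bins=np.arange(-0.1,0.07,0.004));print(a,np.c_[hs[1][:-1],hs[0]][hs[0]>0].tolist())
    pp=s&(z>0.022)&(z<0.0335)&(gy>-0.066)&(gy<0);print('  part',gy[pp].min(),gy[pp].max())
pp=(z>0.026)&(z<0.0335)&(gy>-0.066)&(gy<-0.002)&(gx<0.022)&(gx>-0.06)
print(cv2.minAreaRect(np.c_[gx[pp],gy[pp]].astype(np.float32)*1000))
E
```

```text
plate rect ((519.2333984375, -96.48846435546875), (191.69801330566406, 297.6262512207031), 3.538081645965576) 31248
block top 287 [ 0.5533 -0.0678  0.0693] [ 0.5436 -0.0863  0.064 ] [ 0.5628 -0.0611  0.3845] [0.0422 0.0435]
index 17 [ 0.5495 -0.0998  0.0364] [0.0368 0.0117]
collar 628 [ 0.6062 -0.2123  0.1365] [ 0.5463 -0.3002  0.0007] [ 0.6572 -0.0863  0.3845] [ 0.088  -0.1034]
-45 [[-0.088, 7.0], [-0.08399999999999999, 32.0], [-0.07999999999999999, 37.0], [-0.07599999999999998, 30.0], [-0.043999999999999956, 1.0], [8.326672684688674e-17, 10.0], [0.004000000000000087, 30.0], [0.00800000000000009, 40.0], [0.012000000000000094, 9.0]]
  part -0.0658624793329673 -0.017530440111939733
-30 [[-0.088, 6.0], [-0.08399999999999999, 47.0], [-0.07999999999999999, 42.0], [-0.07599999999999998, 48.0], [8.326672684688674e-17, 3.0], [0.004000000000000087, 49.0], [0.00800000000000009, 48.0], [0.012000000000000094, 12.0]]
  part -0.06598515104720203 -0.016895535354239478
-15 [[-0.088, 2.0], [-0.08399999999999999, 50.0], [-0.07999999999999999, 51.0], [-0.07599999999999998, 52.0], [-0.03599999999999995, 1.0], [8.326672684688674e-17, 2.0], [0.004000000000000087, 55.0], [0.00800000000000009, 41.0], [0.012000000000000094, 22.0]]
  part -0.06559683864727776 -0.0163030436703057
0 [[-0.088, 3.0], [-0.08399999999999999, 46.0], [-0.07999999999999999, 52.0], [-0.07599999999999998, 53.0], [-0.023999999999999938, 1.0], [8.326672684688674e-17, 14.0], [0.004000000000000087, 51.0], [0.00800000000000009, 47.0], [0.012000000000000094, 22.0]]
  part -0.06464779438367327 -0.01577791023926626
((-10.53346061706543, -41.08348846435547), (50.133853912353516, 49.04680633544922), 2.4423744678497314)
```

View pics/w2crop.png

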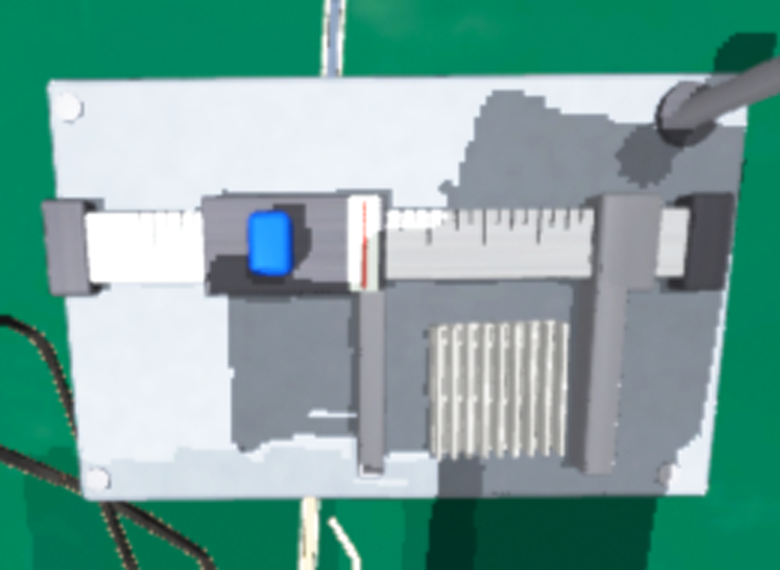

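Call:
{"fn": "drive_tool", "kwargs": {"plan": [{"rx": 0,"ry": 0,"rz": 0,"x": 0.042,"y": -0.028,"z": 0,"fingers": 0},{"rx": 0,"ry": 0,"rz": 0,"x": 0.083,"y": -0.056,"z": 0.02,"fingers": 0},{"rx": 0,"ry": 0,"rz": 0,"x": 0.083,"y": -0.056,"z": 0.06,"fingers": 0},{"rx": 0,"ry": 0,"rz": 0,"x": 0.083,"y": -0.056,"z": 0.1,"fingers": 0},{"rx": 0,"ry": 0,"rz": 0,"x": 0.083,"y": -0.056,"z": 0.14,"fingers": 0},{"rx": 0,"ry": 0,"rz": 0,"x": 0.083,"y": -0.056,"z": 0.165,"fingers": 0},{"rx": 0,"ry": 0,"rz": 0,"x": 0.083,"y": -0.056,"z": 0.178,"fingers": 0},{"rx": 0,"ry": 0,"rz": 0,"x": 0.083,"y": -0.056,"z": 0.178,"fingers": 0}], "squeeze": 40}}

```text
time: 4.22
ee_pos: [0.5502, -0.0307, 0.114]
eef_rot: [1.0, 0.024, -0.0, -0.0]
ft_force: [0.9, -0.5, -0.6]
width: 0.0007
```

```bash
python3 - <<'E'
from h import *
c=shot('wrist','wrist3.png')
for n,(a,b,cc,d) in {'side':(130,280,180,330),'scene':(120,260,180,330)}.items():
    c=shot(n); cv2.imwrite(f'pics/{n}3.png',cv2.resize(c['color'][a:b,cc:d][:,:,::-1],None,fx=4,fy=4,interpolation=cv2.INTER_CUBIC))
E
```

```text
(no output)
```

View pics/wrist3.png

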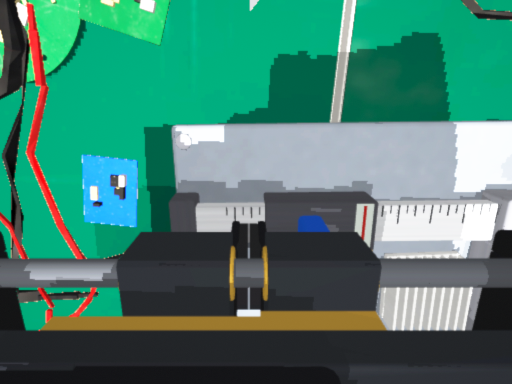

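View pics/side3.png

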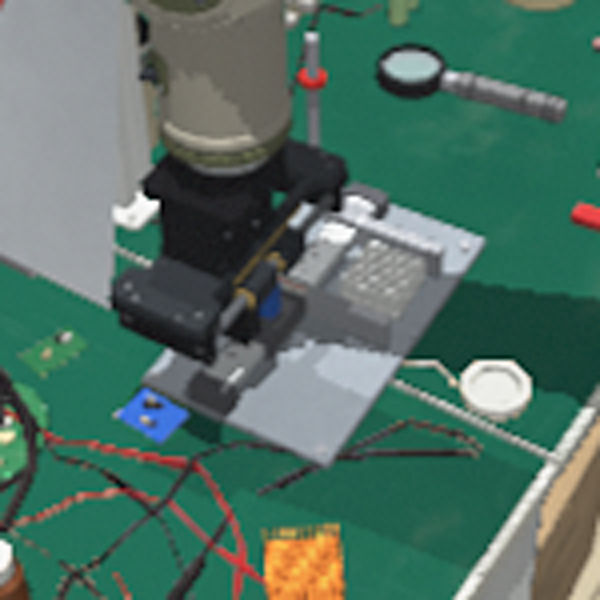

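View pics/scene3.png

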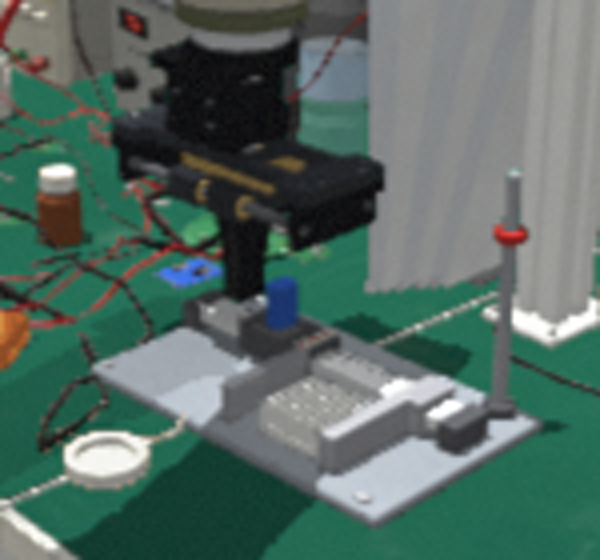

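The closed fingers stand clear on the +y side of the blue block (scene crop (245,265) against the block at (283,303)). I start a slow push along tool +y.

Call:
{"fn": "drive_tool", "kwargs": {"plan": [{"rx": 0,"ry": 0,"rz": 0,"x": 0,"y": 0.005,"z": 0,"fingers": 0},{"rx": 0,"ry": 0,"rz": 0,"x": 0,"y": 0.01,"z": 0,"fingers": 0},{"rx": 0,"ry": 0,"rz": 0,"x": 0,"y": 0.015,"z": 0,"fingers": 0},{"rx": 0,"ry": 0,"rz": 0,"x": 0,"y": 0.02,"z": 0,"fingers": 0},{"rx": 0,"ry": 0,"rz": 0,"x": 0,"y": 0.025,"z": 0,"fingers": 0},{"rx": 0,"ry": 0,"rz": 0,"x": 0,"y": 0.03,"z": 0,"fingers": 0}], "squeeze": 40}}

```text
time: 5.12
ee_pos: [0.5518, -0.0603, 0.1142]
eef_rot: [1.0, 0.025, 0.0, -0.0]
ft_force: [0.2, 2.0, -0.1]
width: 0.0005
```

```bash
python3 - <<'E'
from h import *
s=monitor.read_state();print(s['ee_pos'],s['ft_force'],s['torque'])
c=shot('wrist','wrist4.png')
E
```

```text
[ 0.55184231 -0.06029769  0.11424738] [ 0.21557774  1.9997439  -0.06702942] [ 0.67391532 -0.04645698  0.02011339]
```

View pics/wrist4.png

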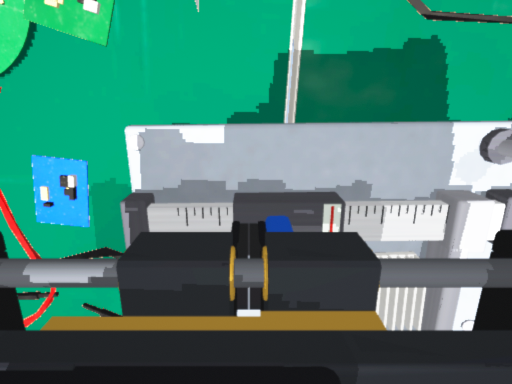

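```bash
cat > idx.py <<'E'
from h import *
np.set_printoptions(precision=4,suppress=True)
def index(c,box):
    hsv=cv2.cvtColor(c['color'],cv2.COLOR_RGB2HSV).astype(int);v,u=np.mgrid[:384,:512]
    m=((hsv[...,0]<10)|(hsv[...,0]>170))&(hsv[...,1]>90)&(u>box[0])&(u<box[1])&(v>box[2])&(v<box[3])
    if m.sum()==0: return None
    uu,vv=u[m].mean(),v[m].mean();p=ray(c,uu,vv,0.036)
    return m.sum(),uu,vv,p,tog(p)
E
python3 - <<'E'
from idx import *
c=shot('wrist');print(index(c,(310,350,195,235)))
P=cloud(c)
gy=-np.sin(GY)*(P[...,0]-G0[0])+np.cos(GY)*(P[...,1]-G0[1])
gx=np.cos(GY)*(P[...,0]-G0[0])+np.sin(GY)*(P[...,1]-G0[1])
s=(P[...,2]>0.033)&(P[...,2]<0.04)&(gx>0.01)&(gx<0.06)&(gy<-0.04)&(gy>-0.12)
print('fixed jaw top', np.percentile(gy[s],[2,50,98]),s.sum())
s=(P[...,2]>0.033)&(P[...,2]<0.04)&(gx>0.01)&(gx<0.06)&(gy<0.03)&(gy>-0.04)
print('slide top -y end', np.percentile(gy[s],[0.5,2]),s.sum())
E
```

```text
(np.int64(78), np.float64(331.46153846153845), np.float64(219.01282051282053), array([ 0.5627, -0.1107,  0.036 ]), array([0.0495, 0.0002]))
fixed jaw top [-0.0925 -0.081  -0.0718] 2081
slide top -y end [-0.0073 -0.0066] 1777
```

Call:
{"fn": "drive_tool", "kwargs": {"plan": [{"rx": 0,"ry": 0,"rz": 0,"x": 0,"y": 0.003,"z": 0,"fingers": 0},{"rx": 0,"ry": 0,"rz": 0,"x": 0,"y": 0.006,"z": 0,"fingers": 0}], "squeeze": 40}}

```text
time: 5.48
ee_pos: [0.5522, -0.0663, 0.1143]
eef_rot: [1.0, 0.025, 0.0, -0.0]
ft_force: [1.4, 2.9, 0.4]
width: 0.0007
```

Call:
{"fn": "drive_tool", "kwargs": {"plan": [{"rx": 0,"ry": 0,"rz": 0,"x": 0,"y": 0.002,"z": 0,"fingers": 0},{"rx": 0,"ry": 0,"rz": 0,"x": 0,"y": 0.004,"z": 0,"fingers": 0},{"rx": 0,"ry": 0,"rz": 0,"x": 0,"y": 0.006,"z": 0,"fingers": 0}], "squeeze": 40}}

```text
time: 5.85
ee_pos: [0.5525, -0.0724, 0.1143]
eef_rot: [1.0, 0.024, 0.0, -0.0]
ft_force: [1.5, 4.0, 0.9]
width: 0.0002
```

```bash
python3 - <<'E'
from idx import *
c=shot('wrist','wrist5.png');print(index(c,(280,350,195,235)))
E
```

```text
(np.int64(74), np.float64(331.3783783783784), np.float64(218.17567567567568), array([ 0.5639, -0.1216,  0.036 ]), array([ 0.0501, -0.0108]))
```

View pics/wrist5.png

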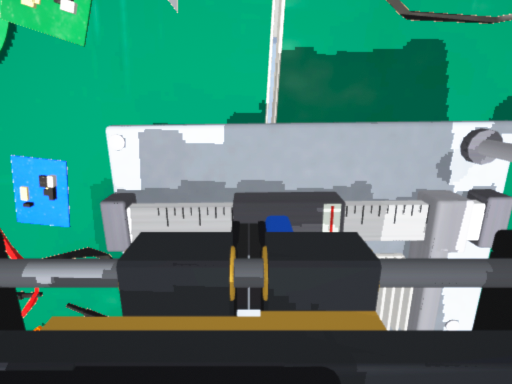

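Call:
{"fn": "drive_tool", "kwargs": {"plan": [{"rx": 0,"ry": 0,"rz": 0,"x": 0,"y": 0.0015,"z": 0,"fingers": 0},{"rx": 0,"ry": 0,"rz": 0,"x": 0,"y": 0.003,"z": 0,"fingers": 0}], "squeeze": 40}}

```text
time: 6.15
ee_pos: [0.5527, -0.0754, 0.1143]
eef_rot: [1.0, 0.024, 0.0, 0.0]
ft_force: [2.1, 3.0, -0.5]
width: 0.0005
```

Call:
{"fn": "drive_tool", "kwargs": {"plan": [{"rx": 0,"ry": 0,"rz": 0,"x": 0,"y": 0.001,"z": 0,"fingers": 0},{"rx": 0,"ry": 0,"rz": 0,"x": 0,"y": 0.002,"z": 0,"fingers": 0}], "squeeze": 40}}

```text
time: 6.4
ee_pos: [0.5527, -0.0758, 0.1143]
eef_rot: [1.0, 0.025, 0.0, -0.001]
ft_force: [1.4, 10.0, 0.8]
width: 0.0
```

Call:
{"fn": "drive_tool", "kwargs": {"plan": [{"rx": 0,"ry": 0,"rz": 0,"x": 0,"y": 0.0005,"z": 0,"fingers": 0},{"rx": 0,"ry": 0,"rz": 0,"x": 0,"y": 0.0005,"z": 0,"fingers": 0},{"rx": 0,"ry": 0,"rz": 0,"x": 0,"y": 0.0005,"z": 0,"fingers": 0}], "squeeze": 40}}

```text
time: 6.78
ee_pos: [0.5528, -0.0759, 0.1143]
eef_rot: [1.0, 0.025, 0.0, -0.001]
ft_force: [1.8, 9.4, 0.0]
width: 0.0003
```

```bash
python3 - <<'E'
from idx import *
c=shot('wrist','wrist6.png');print(index(c,(280,350,195,235)))
P=cloud(c)
gy=-np.sin(GY)*(P[...,0]-G0[0])+np.cos(GY)*(P[...,1]-G0[1])
gx=np.cos(GY)*(P[...,0]-G0[0])+np.sin(GY)*(P[...,1]-G0[1])
s=(P[...,2]>0.033)&(P[...,2]<0.04)&(gx>0.01)&(gx<0.06)&(gy<-0.05)&(gy>-0.12)
print('fixed jaw top', np.percentile(gy[s],[2,50,98]),s.sum())
s=(P[...,2]>0.033)&(P[...,2]<0.04)&(gx>0.01)&(gx<0.06)&(gy<0.03)&(gy>-0.04)
print('slide top -y end', np.percentile(gy[s],[0.5,2]),s.sum())
for n,(a,b,cc,d) in {'side':(130,280,180,330)}.items():
    c=shot(n); cv2.imwrite(f'pics/{n}6.png',cv2.resize(c['color'][a:b,cc:d][:,:,::-1],None,fx=4,fy=4,interpolation=cv2.INTER_CUBIC))
E
```

```text
(np.int64(74), np.float64(331.0810810810811), np.float64(218.67567567567568), array([ 0.5639, -0.1248,  0.036 ]), array([ 0.05 , -0.014]))
fixed jaw top [-0.0928 -0.0811 -0.0718] 2049
slide top -y end [-0.0214 -0.0206] 2165
```

View pics/side6.png

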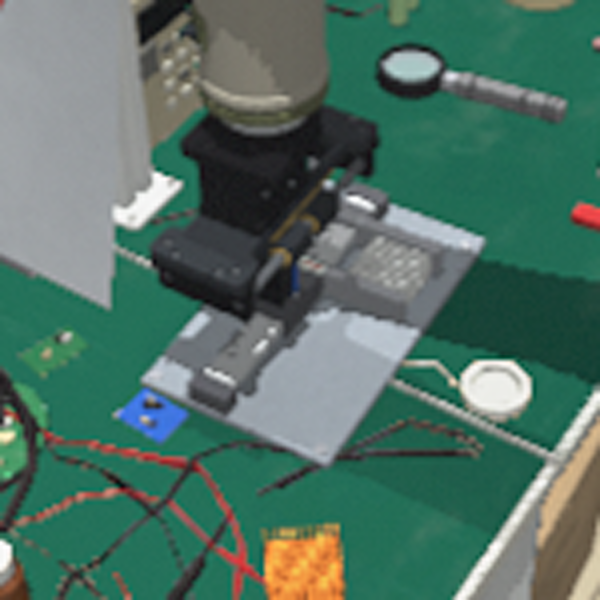

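The jaws are shut: the measured gap is about 0.051 m and the push has stalled at about 9.5 N. I'll add a slightly firmer press, then back off.

Call:
{"fn": "drive_tool", "kwargs": {"plan": [{"rx": 0,"ry": 0,"rz": 0,"x": 0,"y": 0.001,"z": 0,"fingers": 0},{"rx": 0,"ry": 0,"rz": 0,"x": 0,"y": 0.001,"z": 0,"fingers": 0},{"rx": 0,"ry": 0,"rz": 0,"x": 0,"y": 0.001,"z": 0,"fingers": 0}], "squeeze": 40}}

```text
time: 7.25
ee_pos: [0.5527, -0.076, 0.1143]
eef_rot: [1.0, 0.026, 0.0, -0.002]
ft_force: [1.2, 11.7, 1.9]
width: 0.0002
```

Call:
{"fn": "drive_tool", "kwargs": {"plan": [{"rx": 0,"ry": 0,"rz": 0,"x": 0,"y": -0.01,"z": 0,"fingers": 0},{"rx": 0,"ry": 0,"rz": 0,"x": 0,"y": -0.025,"z": 0,"fingers": 0},{"rx": 0,"ry": 0,"rz": 0,"x": 0,"y": -0.025,"z": -0.04,"fingers": 0},{"rx": 0,"ry": 0,"rz": 0,"x": 0,"y": -0.025,"z": -0.09,"fingers": 0},{"rx": 0,"ry": 0,"rz": 0,"x": 0,"y": -0.025,"z": -0.14,"fingers": 0},{"rx": 0,"ry": 0,"rz": 0,"x": -0.02,"y": 0.0,"z": -0.18,"fingers": 0},{"rx": 0,"ry": 0,"rz": 0,"x": -0.04,"y": 0.05,"z": -0.18,"fingers": 0},{"rx": 0,"ry": 0,"rz": 0,"x": -0.06,"y": 0.1,"z": -0.18,"fingers": 0},{"rx": 0,"ry": 0,"rz": 0,"x": -0.08,"y": 0.15,"z": -0.18,"fingers": 0},{"rx": 0,"ry": 0,"rz": 0,"x": -0.095,"y": 0.2,"z": -0.18,"fingers": 0},{"rx": 0,"ry": 0,"rz": 0,"x": -0.095,"y": 0.245,"z": -0.18,"fingers": 0.6},{"rx": 0,"ry": 0,"rz": 0,"x": -0.095,"y": 0.245,"z": -0.18,"fingers": 0.6}], "squeeze": 30}}

```text
time: 8.75
ee_pos: [0.4682, -0.3318, 0.2935]
eef_rot: [1.0, 0.021, -0.001, 0.0]
ft_force: [0.3, 1.1, 0.3]
width: 0.0132
```

```bash
python3 - <<'E'
from idx import *
import pickle
s=monitor.read_state();print(s['time'],s['ee_pos'],s['eef_rot'])
c=shot('wrist','wrist7.png')
for l in ['loupe_grip','loupe_lens','part','index_line','focus_mark','fixed_jaw']:
    for d in nets.find_in(l,'wrist')[:3]: print(l,round(d['confidence'],2),np.round(d['centre'],3),np.round(w2px(c,d['centre'])))
D={'wrist':c,'scene':shot('scene'),'side':shot('side')};pickle.dump(D,open('d7.pkl','wb'))
cv2.imwrite('pics/side7.png',cv2.resize(D['side']['color'][120:250,200:350][:,:,::-1],None,fx=4,fy=4,interpolation=cv2.INTER_CUBIC))
E
```

```text
8.75 [ 0.4682 -0.3318  0.2935] [ 0.9998  0.0214 -0.0009  0.0004]
loupe_grip 0.91 [ 0.614 -0.409  0.012] [323.  36.]
loupe_grip 0.35 [ 0.503 -0.162  0.022] [101. 129.]
loupe_lens 0.82 [ 0.614 -0.412  0.016] [327.  35.]
part 0.73 [ 0.411 -0.41   0.026] [308. 214.]
part 0.63 [ 0.501 -0.161  0.02 ] [102. 131.]
index_line 0.89 [ 0.549 -0.112  0.037] [44. 85.]
focus_mark 0.89 [ 0.6   -0.219  0.14 ] [95. 10.]
fixed_jaw 0.93 [ 0.548 -0.149  0.012] [90. 88.]
fixed_jaw 0.26 [ 0.552 -0.113  0.036] [45. 82.]
```

View pics/wrist7.png

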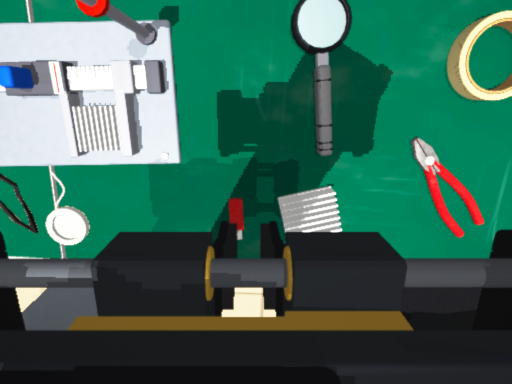

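View pics/side7.png

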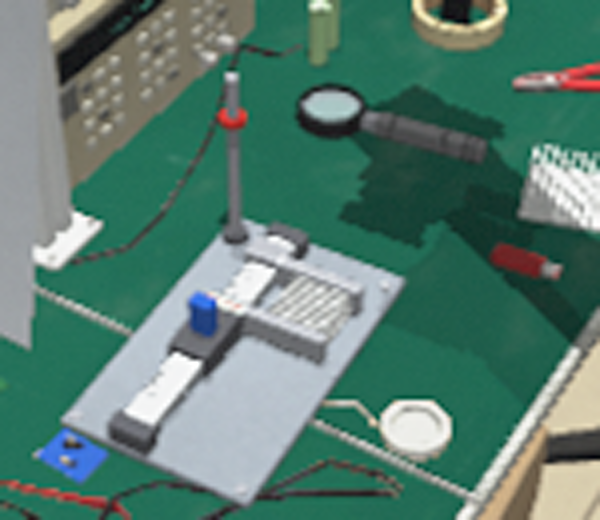

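Wrist view: jaws shut on the sink (97,125); loupe lens at (321,22), handle running down to (324,155). Next I measure the handle line.

```bash
python3 - <<'E'
from idx import *
import pickle
D=pickle.load(open('d7.pkl','rb'));c=D['wrist'];P=cloud(c)
z=P[...,2];v,u=np.mgrid[:384,:512]
m=(z>0.014)&(z<0.026)&(u>305)&(u<340)&(v>58)&(v<165)
pts=P[m][:,:2].astype(np.float32)
print(m.sum(),np.median(z[m]),cv2.minAreaRect(pts*1000))
a=cv2.fitLine(pts,cv2.DIST_HUBER,0,0.001,0.001).ravel();print('line',a,np.degrees(np.arctan2(a[1],a[0])))
print('x range',pts[:,0].min(),pts[:,0].max())
# bezel
col=c['color'].astype(int)
b=(col.max(-1)<60)&(u>285)&(u<360)&(v<60)
ys,xs=np.nonzero(b);h=cv2.convexHull(np.c_[xs,ys]);e=cv2.fitEllipse(h);print('ellipse',e)
print('lens', ray(c,e[0][0],e[0][1],0.02))
# scene / side check
for n in ['side','scene']:
    cc=D[n];Q=cloud(cc);qz=Q[...,2]
    # handle in world window
    d=np.array([a[0],a[1]]);p0=np.array([a[2],a[3]])
    rel=Q[...,:2]-p0;perp=rel[...,0]*-d[1]+rel[...,1]*d[0];al=rel@d
    mm=(qz>0.012)&(qz<0.028)&(abs(perp)<0.02)&(abs(al)<0.045)
    print(n,mm.sum(),'perp med',np.median(perp[mm]),np.percentile(perp[mm],[3,97]))
# part angle
pp=(z>0.026)&(z<0.0335)&(u>70)&(u<125)&(v>100)&(v<160)
r1=cv2.minAreaRect(P[pp][:,:2].astype(np.float32)*1000);print('part',r1)
print('index',index(c,(35,75,60,100)))
b=(abs(z-0.01)<0.006)&(u<185)&(v<170);
hsv=cv2.cvtColor(c['color'],cv2.COLOR_RGB2HSV).astype(int)
rc=((hsv[...,0]<8)|(hsv[...,0]>172))&(hsv[...,1]>120)&(u>70)&(u<115)&(v<20)
print('collar',rc.sum(),np.median(P[rc],0))
cc=D['scene'];hs=cv2.cvtColor(cc['color'],cv2.COLOR_RGB2HSV).astype(int);Q=cloud(cc)
rc=((hs[...,0]<8)|(hs[...,0]>172))&(hs[...,1]>120)&(u>295)&(u<315)&(v>170)&(v<190)
q=Q[rc];q=q[(q[:,2]>0.1)&(q[:,2]<0.2)];print('collar scene',len(q),q.mean(0),q[:,2].min(),q[:,2].max(),u[rc].mean(),v[rc].mean())
cc=D['side'];hs=cv2.cvtColor(cc['color'],cv2.COLOR_RGB2HSV).astype(int);Q=cloud(cc)
rc=((hs[...,0]<8)|(hs[...,0]>172))&(hs[...,1]>120)&(u>245)&(u<270)&(v>140)&(v<160)
q=Q[rc];q=q[(q[:,2]>0.1)&(q[:,2]<0.2)];print('collar side',len(q),q.mean(0),q[:,2].min(),q[:,2].max(),u[rc].mean(),v[rc].mean())
E
```

```text
1348 0.019256357118232814 ((536.930908203125, -417.4723815917969), (108.16461181640625, 16.769752502441406), 7.97064208984375)
line [ 0.9903  0.1388  0.5385 -0.4165] 7.9778605
x range 0.48310393 0.59027445
ellipse ((320.6342468261719, 21.86700439453125), (57.944393157958984, 72.06340026855469), 17.83083724975586)
lens [ 0.6257 -0.403   0.02  ]
side 111 perp med 0.0025639739729504674 [-0.0085  0.0086]
scene 221 perp med -0.00368089769438646 [-0.0092  0.0051]
part ((502.9686584472656, -161.83892822265625), (61.82597351074219, 60.32023620605469), 89.07665252685547)
index (np.int64(21), np.float64(55.95238095238095), np.float64(78.33333333333333), array([ 0.5563, -0.125 ,  0.036 ]), array([ 0.0424, -0.0138]))
collar 381 [ 0.6018 -0.2184  0.1373]
collar scene 25 [ 0.6036 -0.2202  0.1361] 0.13309916555100004 0.1389831162483453 307.2307692307692 178.57692307692307
collar side 22 [ 0.6043 -0.2127  0.1367] 0.13178302563537503 0.14039205548320288 257.48 149.2
```

Call:
{"fn": "drive_tool", "kwargs": {"plan": [{"rx": 0,"ry": 0,"rz": -0.007,"x": 0.035,"y": 0.044,"z": 0,"fingers": 0.6},{"rx": 0,"ry": 0,"rz": -0.0145,"x": 0.069,"y": 0.0875,"z": 0.02,"fingers": 0.6},{"rx": 0,"ry": 0,"rz": -0.0145,"x": 0.069,"y": 0.0875,"z": 0.06,"fingers": 0.6},{"rx": 0,"ry": 0,"rz": -0.0145,"x": 0.069,"y": 0.0875,"z": 0.11,"fingers": 0.6},{"rx": 0,"ry": 0,"rz": -0.0145,"x": 0.069,"y": 0.0875,"z": 0.15,"fingers": 0.6},{"rx": 0,"ry": 0,"rz": -0.0145,"x": 0.069,"y": 0.0875,"z": 0.17,"fingers": 0.6},{"rx": 0,"ry": 0,"rz": -0.0145,"x": 0.069,"y": 0.0875,"z": 0.17,"fingers": 0.6},{"rx": 0,"ry": 0,"rz": -0.0145,"x": 0.069,"y": 0.0875,"z": 0.17,"fingers": 0.6}], "squeeze": 30}}

```text
time: 10.2
ee_pos: [0.5438, -0.4128, 0.1264]
eef_rot: [0.998, 0.07, 0.001, 0.001]
ft_force: [0.8, -0.7, 0.2]
width: 0.0518
```

```bash
python3 - <<'E'
from idx import *
import pickle
s=monitor.read_state();print(s['time'],s['ee_pos'],s['eef_rot'],s['width'])
c=shot('wrist','wrist8.png')
P=cloud(c);z=P[...,2]
m=(z>0.014)&(z<0.026)&(abs(P[...,0]-0.56)<0.025)&(abs(P[...,1]+0.415)<0.02)
pts=P[m][:,:2].astype(np.float32);a=cv2.fitLine(pts,cv2.DIST_HUBER,0,0.001,0.001).ravel();print(m.sum(),a,np.degrees(np.arctan2(a[1],a[0])))
print('y at 0.542',a[3]+(0.542-a[2])*a[1]/a[0])
b=(c['color'].astype(int).max(-1)<60);
S=shot('side');cv2.imwrite('pics/side8.png',cv2.resize(S['color'][90:220,230:380][:,:,::-1],None,fx=4,fy=4,interpolation=cv2.INTER_CUBIC))
S=shot('scene');cv2.imwrite('pics/scene8.png',cv2.resize(S['color'][170:320,280:430][:,:,::-1],None,fx=4,fy=4,interpolation=cv2.INTER_CUBIC))
E
```

```text
10.2 [ 0.5438 -0.4128  0.1264] [0.9976 0.0699 0.0011 0.0009] 0.05183985008761207
1680 [ 0.9893  0.1457  0.5608 -0.4142] 8.379633
y at 0.542 -0.4169797
```

View pics/wrist8.png

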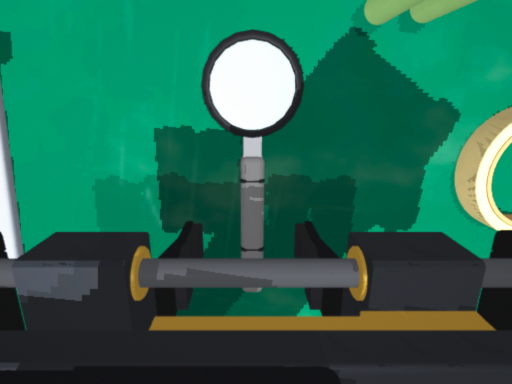

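View pics/scene8.png

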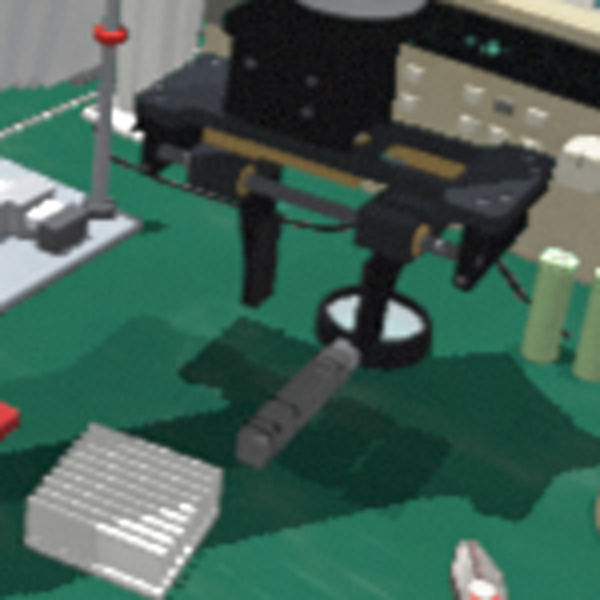

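Call:
{"fn": "drive_tool", "kwargs": {"plan": [{"rx": 0,"ry": 0,"rz": 0,"x": -0.002,"y": 0.004,"z": 0.02,"fingers": 0.6},{"rx": 0,"ry": 0,"rz": 0,"x": -0.002,"y": 0.004,"z": 0.035,"fingers": 0.6},{"rx": 0,"ry": 0,"rz": 0,"x": -0.002,"y": 0.004,"z": 0.045,"fingers": 0.6},{"rx": 0,"ry": 0,"rz": 0,"x": -0.002,"y": 0.004,"z": 0.045,"fingers": 0.6},{"rx": 0,"ry": 0,"rz": 0,"x": -0.002,"y": 0.004,"z": 0.045,"fingers": 0.6}], "squeeze": 30}}

```text
time: 10.98
ee_pos: [0.5418, -0.4166, 0.0796]
eef_rot: [0.998, 0.07, 0.0, 0.0]
ft_force: [0.0, 0.8, 0.3]
width: 0.0522
```

Down another 5 mm (tips about 4 mm above the bench), then close.

Call:
{"fn": "drive_tool", "kwargs": {"plan": [{"rx": 0,"ry": 0,"rz": 0,"x": 0,"y": 0,"z": 0.005,"fingers": 0.6},{"rx": 0,"ry": 0,"rz": 0,"x": 0,"y": 0,"z": 0.005,"fingers": 0},{"rx": 0,"ry": 0,"rz": 0,"x": 0,"y": 0,"z": 0.005,"fingers": 0},{"rx": 0,"ry": 0,"rz": 0,"x": 0,"y": 0,"z": 0.005,"fingers": 0},{"rx": 0,"ry": 0,"rz": 0,"x": 0,"y": 0,"z": 0.005,"fingers": 0},{"rx": 0,"ry": 0,"rz": 0,"x": 0,"y": 0,"z": 0.005,"fingers": 0},{"rx": 0,"ry": 0,"rz": 0,"x": 0,"y": 0,"z": 0.005,"fingers": 0}], "squeeze": 30}}

```text
time: 11.85
ee_pos: [0.5415, -0.4166, 0.0743]
eef_rot: [0.998, 0.07, 0.0, 0.0]
ft_force: [-0.3, 0.2, -0.4]
width: 0.0159
```

Call:
{"fn": "drive_tool", "kwargs": {"plan": [{"rx": 0,"ry": 0,"rz": 0,"x": 0,"y": 0,"z": -0.015,"fingers": 0},{"rx": 0,"ry": 0,"rz": 0,"x": 0,"y": 0,"z": -0.045,"fingers": 0},{"rx": 0,"ry": 0,"rz": 0,"x": 0,"y": 0,"z": -0.085,"fingers": 0},{"rx": 0,"ry": 0,"rz": 0,"x": 0,"y": 0,"z": -0.125,"fingers": 0},{"rx": 0,"ry": 0,"rz": 0,"x": 0,"y": 0,"z": -0.165,"fingers": 0},{"rx": 0,"ry": 0,"rz": 0,"x": 0,"y": 0,"z": -0.2,"fingers": 0},{"rx": 0,"ry": 0,"rz": 0,"x": 0,"y": 0,"z": -0.226,"fingers": 0},{"rx": 0,"ry": 0,"rz": 0,"x": 0,"y": 0,"z": -0.226,"fingers": 0},{"rx": 0,"ry": 0,"rz": 0,"x": 0,"y": 0,"z": -0.226,"fingers": 0}], "squeeze": 30}}

```text
time: 12.98
ee_pos: [0.5412, -0.4163, 0.2997]
eef_rot: [0.998, 0.07, -0.0, -0.0]
ft_force: [0.1, 0.2, -0.1]
width: 0.0154
```

```bash
python3 - <<'E'
from idx import *
import pickle
s=monitor.read_state();print(s['time'],s['ee_pos'],s['eef_rot'],s['width'])
D={n:shot(n,n+'9.png') for n in ['wrist','side','scene']};pickle.dump(D,open('d9.pkl','wb'))
E
```

```text
12.975 [ 0.5412 -0.4163  0.2997] [ 0.9976  0.07   -0.0003 -0.0002] 0.015393531222263291
```

View pics/wrist9.png

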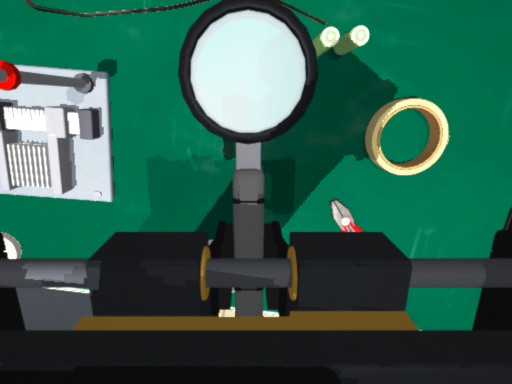

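View pics/scene9.png

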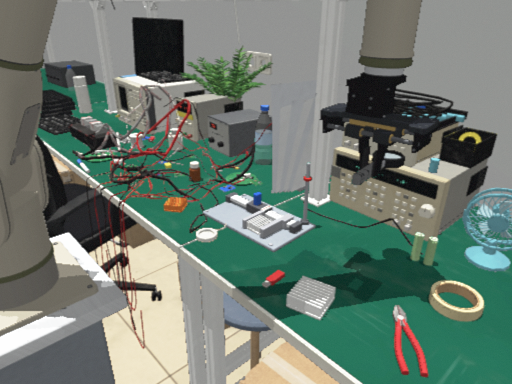

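View pics/side9.png

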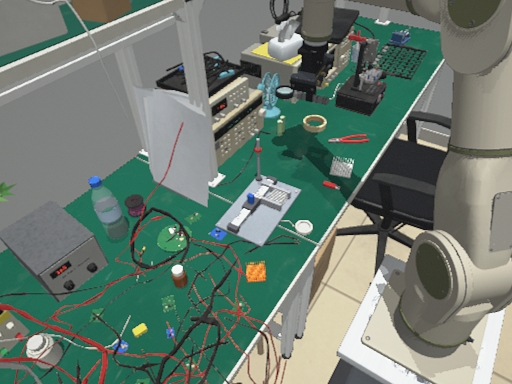

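```bash
cat > lens.py <<'E'
from idx import *
def lens(c,s,box=(170,330,0,150)):
    P=cloud(c);v,u=np.mgrid[:384,:512];dk=(c['color'].astype(int).max(-1)<70)
    tz=s['ee_pos'][2]
    m=dk&(u>box[0])&(u<box[1])&(v>=box[2])&(v<box[3])&(abs(P[...,2]-(tz-0.054))<0.02)
    q=P[m];A=np.c_[q[:,:2],np.ones(len(q))];top=None
    k,*_=np.linalg.lstsq(A,q[:,2],rcond=None)
    res=q[:,2]-A@k;ok=abs(res)<0.004;k,*_=np.linalg.lstsq(A[ok],q[ok,2],rcond=None)
    q=q[ok]
    h=cv2.convexHull((q[:,:2]*1000).astype(np.float32));(cx,cy),rr=cv2.minEnclosingCircle(h)
    e=cv2.fitEllipse(h)
    print('bezel n',len(q),'z med',np.median(q[:,2]),'tilt deg',np.degrees(k[:2]),'circle',cx,cy,rr,'ell',e)
    return np.array([e[0][0],e[0][1]])/1000
E
python3 - <<'E'
from lens import *
import pickle
D=pickle.load(open('d9.pkl','rb'));s=monitor.read_state()
L=lens(D['wrist'],s)
d=L-np.array(s['ee_pos'])[:2];R=Rn.from_quat(s['eef_rot']).as_matrix()
print(L,'rel tool',R[:2,:2].T@d)
for n in ['side','scene']:
    c=D[n];P=cloud(c);hs=cv2.cvtColor(c['color'],cv2.COLOR_RGB2HSV).astype(int);v,u=np.mgrid[:384,:512]
    b=(hs[...,0]>100)&(hs[...,0]<130)&(hs[...,1]>150)&(abs(P[...,0]-0.55)<0.04)&(abs(P[...,1]+0.09)<0.04)&(P[...,2]>0.035)
    q=P[b];t=q[q[:,2]>0.062];print(n,'block',len(q),'top',len(t),t.mean(0) if len(t) else None,q.min(0),q.max(0))
    rd=((hs[...,0]<12)|(hs[...,0]>168))&(hs[...,1]>60)&(abs(P[...,0]-0.55)<0.03)&(abs(P[...,1]+0.125)<0.03)
    print('  index',rd.sum(),P[rd].mean(0) if rd.sum() else None)
    cv2.imwrite(f'pics/{n}9c.png',cv2.resize(c['color'][170:250,200:320][:,:,::-1],None,fx=6,fy=6,interpolation=cv2.INTER_CUBIC))
E
```

```text
bezel n 4242 z med 0.24429964605867407 tilt deg [0.0913 0.0463] circle 627.4884643554688 -404.8738708496094 31.911067962646484 ell ((627.4014282226562, -404.90972900390625), (62.85954666137695, 63.313785552978516), 161.98977661132812)
[ 0.6274 -0.4049] rel tool [0.087  0.0007]
side block 53 top 20 [ 0.5515 -0.0908  0.0667] [ 0.5423 -0.0953  0.0381] [ 0.5621 -0.0853  0.0702]
  index 0 None
scene block 88 top 30 [ 0.5527 -0.0959  0.0661] [ 0.5444 -0.1018  0.0369] [ 0.5639 -0.0898  0.0694]
  index 0 None
```

View pics/side9c.png

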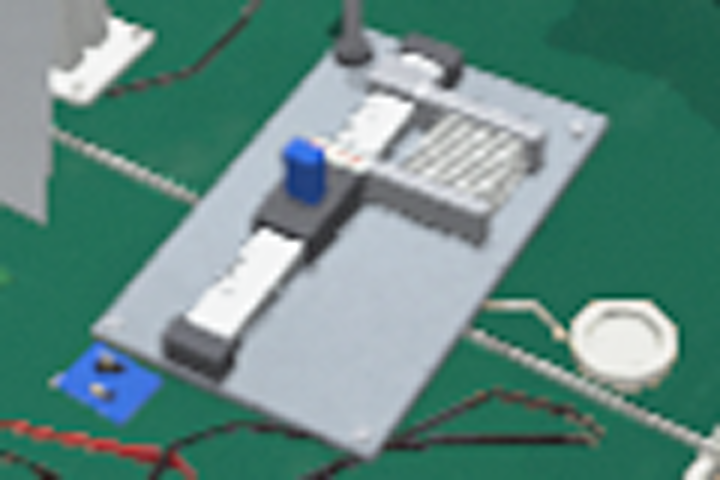

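The lens is held level (tilt below 0.1° by the bezel fit), centred 87 mm ahead of the grip. Now I traverse above the post.

Call:
{"fn": "drive_tool", "kwargs": {"plan": [{"rx": 0,"ry": 0,"rz": 0,"x": -0.003,"y": -0.02,"z": 0,"fingers": 0},{"rx": 0,"ry": 0,"rz": 0,"x": -0.007,"y": -0.055,"z": 0,"fingers": 0},{"rx": 0,"ry": 0,"rz": 0,"x": -0.011,"y": -0.09,"z": 0,"fingers": 0},{"rx": 0,"ry": 0,"rz": 0,"x": -0.016,"y": -0.13,"z": 0,"fingers": 0},{"rx": 0,"ry": 0,"rz": 0,"x": -0.021,"y": -0.17,"z": 0,"fingers": 0},{"rx": 0,"ry": 0,"rz": 0,"x": -0.026,"y": -0.21,"z": 0,"fingers": 0},{"rx": 0,"ry": 0,"rz": 0,"x": -0.031,"y": -0.25,"z": 0,"fingers": 0},{"rx": 0,"ry": 0,"rz": 0,"x": -0.033,"y": -0.275,"z": 0,"fingers": 0},{"rx": 0,"ry": 0,"rz": 0,"x": -0.034,"y": -0.286,"z": 0,"fingers": 0},{"rx": 0,"ry": 0,"rz": 0,"x": -0.034,"y": -0.286,"z": 0,"fingers": 0},{"rx": 0,"ry": 0,"rz": 0,"x": -0.034,"y": -0.286,"z": 0,"fingers": 0}], "squeeze": 30}}

```text
time: 14.5
ee_pos: [0.4681, -0.1394, 0.3001]
eef_rot: [0.998, 0.069, -0.0, 0.0]
ft_force: [-0.4, -0.0, -0.4]
width: 0.0156
```

Call:
{"fn": "drive_tool", "kwargs": {"plan": [{"rx": 0,"ry": 0,"rz": 0,"x": 0,"y": 0,"z": 0.015,"fingers": 0},{"rx": 0,"ry": 0,"rz": 0,"x": 0,"y": 0,"z": 0.035,"fingers": 0},{"rx": 0,"ry": 0,"rz": 0,"x": 0,"y": 0,"z": 0.06,"fingers": 0},{"rx": 0,"ry": 0,"rz": 0,"x": 0,"y": 0,"z": 0.08,"fingers": 0},{"rx": 0,"ry": 0,"rz": 0,"x": 0,"y": 0,"z": 0.092,"fingers": 0},{"rx": 0,"ry": 0,"rz": 0,"x": 0,"y": 0,"z": 0.098,"fingers": 0},{"rx": 0,"ry": 0,"rz": 0,"x": 0,"y": 0,"z": 0.098,"fingers": 0},{"rx": 0,"ry": 0,"rz": 0,"x": 0,"y": 0,"z": 0.098,"fingers": 0}], "squeeze": 30}}

```text
time: 15.5
ee_pos: [0.4683, -0.1382, 0.2029]
eef_rot: [0.998, 0.07, 0.001, 0.0]
ft_force: [0.2, -0.2, 0.2]
width: 0.0155
```

```bash
python3 - <<'E'
from lens import *
import pickle
s=monitor.read_state();print(s['time'],s['ee_pos'],s['eef_rot'],s['width'],s['ft_force'])
D={n:shot(n,n+'10.png') for n in ['wrist','side','scene']};pickle.dump(D,open('d10.pkl','wb'))
L=lens(D['wrist'],s);print(L)
for n in ['side','scene']:
  cv2.imwrite(f'pics/{n}10c.png',cv2.resize(D[n]['color'][110:250,200:350][:,:,::-1],None,fx=4,fy=4,interpolation=cv2.INTER_CUBIC))
E
```

```text
15.5 [ 0.4683 -0.1382  0.2029] [0.9976 0.0699 0.0005 0.0003] 0.015490879724401215 [ 0.197  -0.2451  0.1905]
bezel n 4131 z med 0.14771538327601613 tilt deg [ 0.1649 -0.0216] circle 554.5918579101562 -126.93535614013672 31.858728408813477 ell ((554.6265869140625, -126.75624084472656), (62.71949768066406, 62.85360336303711), 47.348304748535156)
[ 0.5546 -0.1268]
```

View pics/wrist10.png

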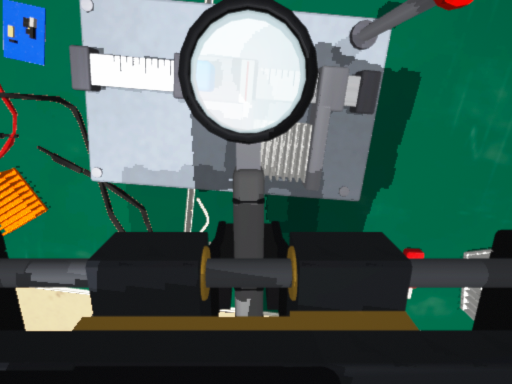

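View pics/side10c.png

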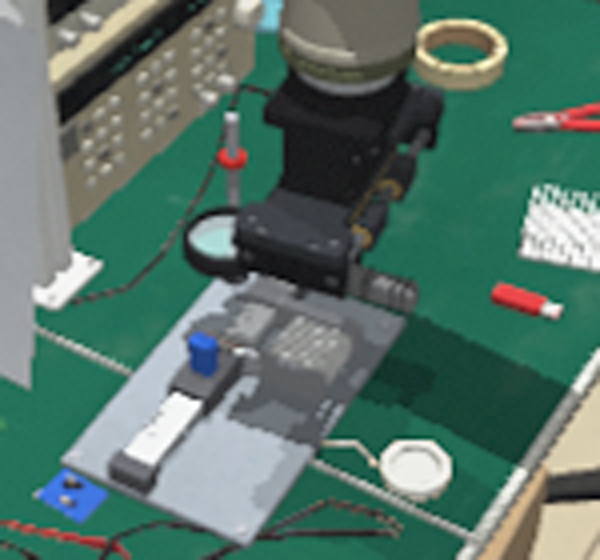

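View pics/scene10c.png

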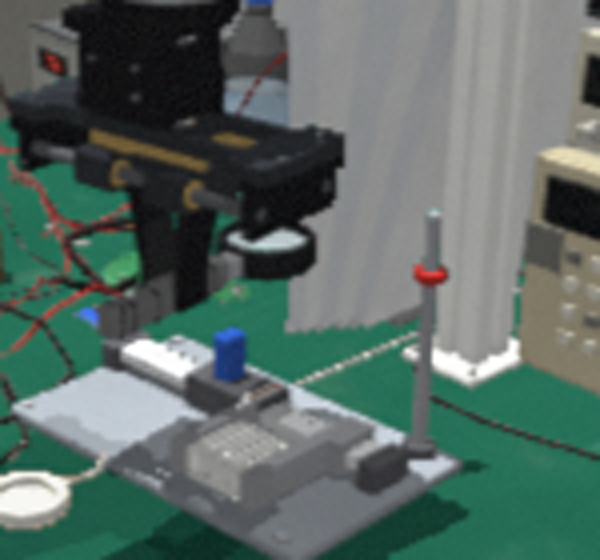

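The lens sits over the index line with its mid-height at about 0.1377, against 0.1366 for the collar. One last check of the sink's squareness, from the earlier unobstructed view and the current one.

```bash
python3 - <<'E'
from lens import *
import pickle
for f,(u0,u1,v0,v1) in {'d7':(0,180,20,170),'d10':(180,400,60,210)}.items():
    c=pickle.load(open(f+'.pkl','rb'))['wrist']
    # rectify plane z=0.031 : 2 px/mm in gauge axes
    xs=np.arange(-60,80,0.25);ys=np.arange(-110,40,0.25)
    X,Y=np.meshgrid(xs,ys);c_,s_=np.cos(GY),np.sin(GY)
    W=np.stack([G0[0]+(c_*X-s_*Y)/1e3,G0[1]+(s_*X+c_*Y)/1e3,np.full(X.shape,0.0335)],-1)
    K=c['camera_matrix'];q=(W-np.array(c['xyz']))@RR(c)
    mu=(K[0,0]*q[...,0]/q[...,2]+K[0,2]).astype(np.float32);mv=(K[1,1]*q[...,1]/q[...,2]+K[1,2]).astype(np.float32)
    im=cv2.remap(c['color'][:,:,::-1].copy(),mu,mv,cv2.INTER_CUBIC)
    cv2.imwrite(f'pics/rect_{f}.png',im)
E
python3 -c "
import cv2;a=cv2.imread('pics/rect_d7.png');b=cv2.imread('pics/rect_d10.png')
import numpy as np;cv2.imwrite('pics/rect.png',cv2.resize(np.hstack([a,b]),(800,428)))"
```

```text
(no output)
```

View pics/rect.png

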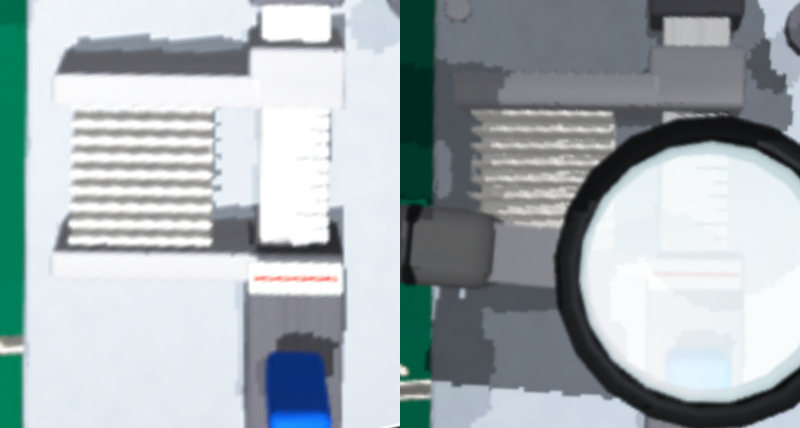

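The rectified views show the fins parallel to both jaw faces (gap 107→248 px, about 49–50 mm) and the jaws unchanged with the loupe in place. The loupe is held still, so I'm handing in.

```bash
python3 - <<'E'
from h import *
s=monitor.read_state();print(s['time'],s['ee_pos'],s['width'],np.abs(s['joint_vel']).max())
print(workorder.close_job())
E
```

```text
15.65 [ 0.46821056 -0.13813696  0.20276626] 0.01585073120510635 0.0040305631293282755
the job is handed in; nothing more can be done
None
```

I closed the gauge on the heat sink, then picked up the loupe, and handed the job in at 15.65 s with the lens held over the index line. No verdict was reported, so these are my own checks only.

- **Pressing the heat sink:** I pushed the blue thumb block with closed fingers until the slide stalled. The wrist force read about 12 N, so roughly 9 N on the sink after slide friction. I then backed off and left the jaws shut.
- **Jaws:** The gap measured about 49–51 mm, and the fins looked parallel to both jaw faces.
- **Loupe:** It is gripped by the handle (15.9 mm finger opening) and level to within about 0.2°. The lens is at (0.5546, -0.1268), about 2 mm from the estimated index line. Its middle is at z 0.1377, against 0.1366 for the collar.
- **Bystanders:** I touched nothing else that I know of. The red collar looked unmoved in the later pictures; I did not measure the pot, stick or board again.

**Refused call:** The first move call was rejected because it left out some fields. I sent it again complete, and nothing had moved in between.

**Disagreement:** The cameras differed by 3–5 mm along the gauge's y axis. I used the mean, which is well inside the 15 mm tolerance.

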